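Clear the ledge gap with the seam scraper and hold it up

TASK

Draw the orange-handled scraper straight up out of its wooden holder, put its steel tip down into the narrow gap between the two bamboo slats at the blue mark, and guide it slowly along inside the gap (about 3 cm/s, without pressing hard or lifting out) to the red mark. Then raise the scraper so that all of it is well clear, at least 15 cm above the ledge, lean it over to about 45 degrees with the tip still the lower end, and finish there, still holding it up at rest in the gripper. Leave the coil tin, shoe brush and whistle where they are.

Things in the scene. Friction and masses are not known exactly. Their poses are not given: they have to be found in the camera images.
- ledge: Fixed bamboo ledge, 240 (x) x 680 (y) mm, slat tops 20 mm above the table. Origin: centre of its underside, on the table. A straight gap 12 mm wide, 8 mm deep (floor 12 mm above the table) runs along its y axis between the front and rear slats, centred at x = -30 mm in the ledge's frame. A white perforated steel upstand, 60 mm high, closes the rear edge at x = +120 mm.
- start_mark: Blue mark: two flat blue plates, 22 x 18 x 1 mm, one on each side of the gap (look only, no obstacle). Origin on the gap's centre line at the height of the slat tops (20 mm above the table). Here the stroke begins. Blue and red may lie either way round, 140 to 180 mm apart.
- finish_mark: Red mark: like the blue one, but red. Origin on the gap's centre line at the height of the slat tops. Here the stroke ends.
- holder: Fixed dark wooden block 70 x 70 mm, 58 mm high, on the rear slat at the left or right end of the ledge. Origin at the centre of its underside (20 mm above the table), z up. A round upright hole of 14 mm diameter goes right through its centre.
- scraper: Scraper, 130 mm long, 40 to 90 g, upright in the holder. Origin at its tip, own z from tip to handle (up at start). z 0-50 mm: round steel stem 10 mm thick, tapering over the last 16 mm to a 5 mm tip; z 50-130 mm: orange handle, 20 mm square (faces along own x and y). The handle's lower end rests on the holder's top, 78 mm above the table: grip it at z = 90 mm, lift 50 mm to clear.
- scraper_tip (a point): The tip of the scraper (same point as its origin).
- coil_tin: Bystander: round green mosquito-coil tin with screw lid, 130 mm across, 36 mm high, on the rear slat at the other end of the ledge from the holder. Origin at the centre of its underside.
- shoe_brush: Bystander: wooden shoe brush, 50 x 150 mm (its y along the ledge), 46 mm high, bristles down on the rear slat in the middle of the ledge. Origin at the centre of its underside.
- whistle: Bystander: green plastic whistle, 18 x 52 x 22 mm, lying on the front slat. Origin at the centre of its underside.
There are look-alikes about, which are no part of the job. There is more than one size of the scraper; the job needs the smallest.

How it is judged:
On the way, in this order (a step that is already met when the one before it is completed fails the run):
1. the scraper, held in the fingers, has its tip in the gap at the blue mark (within 12 mm of it, at least 2 mm below the slat tops) (z of scraper_tip in the frame of ledge below 0.018 m and x of scraper_tip in the frame of ledge between -0.038 and -0.022 m and contact force between the fingers and scraper above 1 N and horizontal distance between scraper_tip and start_mark below 0.012 m), for 0.1 s.
2. the tip is in the gap 35 to 65 mm along from the blue mark, towards the red one (z of scraper_tip in the frame of ledge below 0.018 m and x of scraper_tip in the frame of ledge between -0.038 and -0.022 m and contact force between the fingers and scraper above 1 N and horizontal distance between scraper_tip and start_mark between 0.035 and 0.065 m and horizontal distance between scraper_tip and finish_mark below 0.15 m), for 0.1 s.
3. the tip is in the gap 35 to 65 mm short of the red mark (z of scraper_tip in the frame of ledge below 0.018 m and x of scraper_tip in the frame of ledge between -0.038 and -0.022 m and contact force between the fingers and scraper above 1 N and horizontal distance between scraper_tip and finish_mark between 0.035 and 0.065 m and horizontal distance between scraper_tip and start_mark below 0.15 m), for 0.1 s.
4. the tip is in the gap at the red mark (within 12 mm of it) (z of scraper_tip in the frame of ledge below 0.018 m and x of scraper_tip in the frame of ledge between -0.038 and -0.022 m and contact force between the fingers and scraper above 1 N and horizontal distance between scraper_tip and finish_mark below 0.012 m), for 0.1 s.
At the end, for the whole second after the job is handed in: After the stroke the scraper is held still in the fingers, its tip lowest and at least 15 cm above the table (13 cm above the slats), leaning 45 degrees from vertical within 14 degrees, touching nothing but the gripper; the three bystanders are within 20 mm of where they began (contact force between the fingers and scraper above 1 N and z of scraper_tip in the frame of ledge above 0.15 m and angle between scraper's own z axis and vertical between 0.535 and 1.035 rad and linear speed of scraper below 0.02 m/s and angular speed of scraper below 0.15 rad/s and contact force between scraper and ledge below 0.05 N and contact force between scraper and holder below 0.05 N and contact force between scraper and coil_tin below 0.05 N and contact force between scraper and shoe_brush below 0.05 N and contact force between scraper and whistle below 0.05 N and distance of each of coil_tin, shoe_brush, whistle from where it was at the start of the episode below 0.02 m); the arm keeps its last pose, push and grip.
It fails at once if the tip is moved fast (over 0.10 m/s) while it is in the gap (z of scraper_tip in the frame of ledge below 0.018 m and x of scraper_tip in the frame of ledge between -0.038 and -0.022 m and linear speed of scraper above 0.1 m/s).
It fails at once if the scraper is pressed hard (over 30 N) against the ledge (contact force between scraper and ledge above 30 N).
It fails at once if a bystander is disturbed (moved more than 20 mm) (distance of any of coil_tin, shoe_brush, whistle from where it was at the start of the episode above 0.02 m).
It fails at once if the tip is lifted out of the gap between the marks (2 to 25 mm above the slats, over the middle 100 mm of the ledge's gap) (x of scraper_tip in the frame of ledge between -0.036 and -0.024 m and y of scraper_tip in the frame of ledge between -0.05 and 0.05 m and z of scraper_tip in the frame of ledge between 0.022 and 0.045 m).
It also fails if it takes over 56 s, if anything falls off the work surface, if the arm or the gripper's body presses on something with over 40 N, if the wrist force passes 120 N, or if a joint passes its speed limit or range.

ROBOT

A 6-joint arm with a two-finger parallel gripper is mounted at the origin on the work surface. World frame = base frame: x ahead of the robot, y to its left, z up, the work surface at z = 0. Lengths are in m, angles in rad, forces in N, time in s.
With the tool pointing down it reaches from about 0.3 to 0.775 m from the base axis. Payload 14.6 kg.
Tool frame: the origin (TCP) lies midway between the tips of the shut fingers; the grasp point (between the pads) lies 19 mm behind it (tcp_to_grasp is the distance from the TCP to the grasp point, in m); z points along the fingers, y is the line along which they close (so a half turn about z gives the same grasp; the last joint's range is limited). The gripper opens to 94 mm and grips with 3 to 60 N. Pads are 16 mm wide; open, the fingers measure 119 mm over their backs; the gripper's body (75 mm by 177 mm) begins 78 mm behind the grasp point.
Start: joints at [1.048, 0.3, 1.521, -0, 1.321, -0.067], TCP at [0.242, 0.494, 0.205] pointing down, gripper open.
Joint ranges: [-3.03, 3.03], [-0.79, 2.21], [0.23, 2.52], [-1.04, 4.18], [0, 3.07], [-2.55, 2.55]. Speed limits (rad/s): [2.22, 2.22, 2.57, 3.14, 3.14, 3.14].

INTERFACE

Orientations are given as [roll, pitch, yaw] about the fixed x, y, z axes, in that order (R = Rz(yaw) Ry(pitch) Rx(roll)).
In Python, from station import * gives the robot as it stands.
- The arm moves only by the tool send_rows, never from a script. Its argument "motion" is a list of rows, each a list of 3 entries, a list of its own where there are three numbers: the shift along the tool's x, y, z in units of 0.03 m (1.0 is 0.03 m), then the turn, a rotation vector about the tool's x, y, z in units of 0.12 rad (1.0 is 0.12 rad), then the opening, from -1 (shut) to 1 (fully open). In form: [[[x, y, z], [rx, ry, rz], grip], ...]. A call has 1 to 12 rows; each row shifts and turns the commanded pose from where the row before left it, along the tool's axes as they then stand; what a row does not reach is not made up. A row lasts 1/10 s, in which the tool goes at most 50 mm and 8.59 degrees, less where a joint would pass 70% of its speed; a pose out of reach is approached as far as the arm can. A call with a number of a shift or a turn outside -1 to 1 is refused whole. A call with a gripper value outside its range is refused whole. The fingers move at their own pace and stop on an object; "squeeze" is the grip in N (left out, the last holds). Time passes only in rows, so rows that do not move let the fingers close. It gives the time, the measured TCP pose, the force, the opening and the grip force at its end, in the units of the state.
- get_obs(): the state, without advancing time (a new reading comes with each control period).
- camera(name): name is "scene" or "top" or "wrist"; returns a dict with "pixels" (400x640x3 uint8, red, green, blue), "depth" (400x640 float32, m along the optical axis (not along the pixel's ray), 0 where there is no reading), "fx", "fy", "cx", "cy" (pixels), "rvec" (rotation vector, rad) and "tvec" (3), from world to camera coordinates, as OpenCV has them. Camera axes: x right, y down, z forward; pixel columns grow to the right and rows downward; lengths in m; the calibration is good to about 2 mm. A picture is of the moment at which its call begins.
- hand_in(): hands the job in; it is judged then, once.
The state is a dict: "time_s": time; "qpos": joint angles; "joint_vel": joint speeds; "tau": joint torques, N m; "ee_pos": TCP position; "eef_rot": TCP orientation; "force": force on the tool from outside, world axes, zero at the start; "moment": the same for the moment, N m; "grip_width": finger opening in m; "grip_force": force on a finger pad.
Only numpy, scipy, OpenCV 4.12 (cv2) and the standard library are available. Lean on these libraries where they do the work, as an engineer would, in place of code of your own. Each camera call takes 0.05 s, during which the arm holds its last target. There are 200 camera calls.

## Working session

There is one attempt and no reset: what is moved stays moved. The work goes in short steps, Python scripts to look and compute and a tool call to move; the robot and the scene stay as the last step left them, time stands still between calls to the robot, and variables do not carry over. Pictures are saved under pics/ and viewed, at most 10 in all, crops included, and the job is handed in when it is done.

Besides the shell and the picture viewer there is one more tool, called by a JSON object that holds its "fn" and its "kwargs". send_rows: Moves the arm, as the interface text tells. Its arguments: {"type":"object","properties":{"motion":{"type":"array"},"squeeze":{"type":"number"}},"required":["motion"]}

```bash
mkdir -p pics; cat > h.py <<'E'
from station import *
import numpy as np, cv2
from scipy.spatial.transform import Rotation as R
def cam(n):
    c=camera(n); np.savez('last_'+n+'.npz',**c); return c
def pts(c):
    d=np.asarray(c['depth']); v,u=np.indices(d.shape)
    P=np.stack([(u-c['cx'])/c['fx']*d,(v-c['cy'])/c['fy']*d,d],-1)
    M=cv2.Rodrigues(np.array(c['rvec'],float))[0]
    return (P-np.array(c['tvec']).ravel())@M
E
python3 - <<'E'
from h import *
o=get_obs(); print(o)
for n in('scene','top'):
    c=cam(n); cv2.imwrite(f'pics/{n}0.png',c['pixels'][:,:,::-1])
E
```

```text
{'time_s': 0.0, 'qpos': array([ 1.04840175e+00,  3.00469902e-01,  1.52159788e+00, -2.66451502e-05,
        1.32065494e+00, -6.66051920e-02]), 'joint_vel': array([-8.55768602e-04, -1.29185369e-03,  8.13706777e-04,  2.78302956e-05,
       -2.29369570e-03, -1.72049449e-03]), 'tau': array([-9.36757569e-04, -5.31808090e+01, -3.52743566e+01,  7.07876240e-02,
        2.44035391e-02, -1.32166692e-04]), 'ee_pos': array([0.2419764 , 0.49362245, 0.20487987]), 'eef_rot': array([-3.14046337e+00, -4.94617619e-05,  2.68580985e+00]), 'force': array([-0.67462992,  0.25504173, -0.12929381]), 'moment': array([0.02190732, 0.02034602, 0.01467046]), 'grip_force': 0.0, 'grip_width': 0.0942359558071772}
```

View pics/scene0.png

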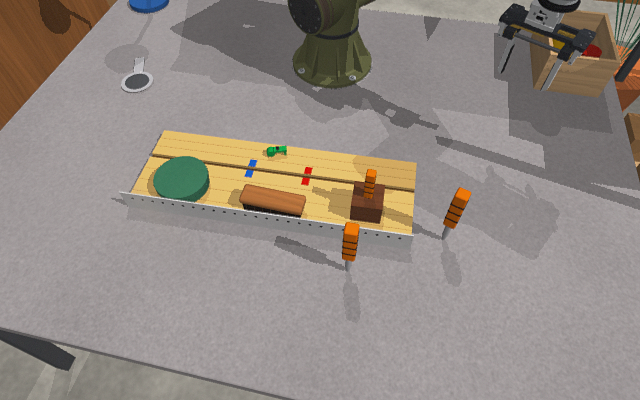

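View pics/top0.png

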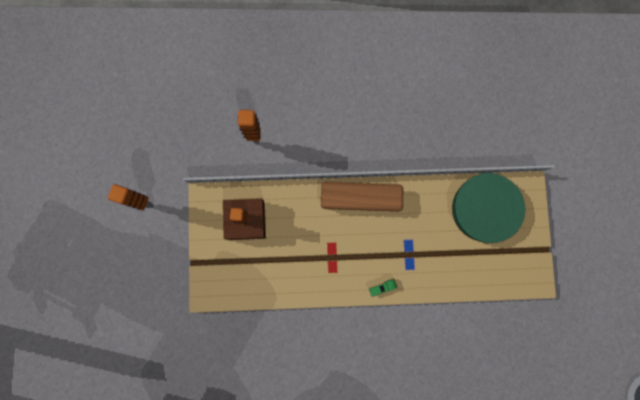

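The scene view shows the holder with the small scraper at (368,190), red mark (307,176), blue mark (251,168), whistle (277,151), brush (272,200) and tin (181,178). Two larger scrapers stand outside the ledge. In the top view the scraper is at (236,214), the holder at (244,219), red at (332,258) and blue at (409,254).

```bash
cat > m.py <<'E'
from h import *
for n in('scene','top'):
    c=np.load(f'last_{n}.npz'); P=pts(c); hsv=cv2.cvtColor(c['pixels'],cv2.COLOR_RGB2HSV).astype(int); H,S,V=np.moveaxis(hsv,-1,0)
    z=P[...,2]; ok=(c['depth']>0)
    def rep(name,m):
        m=(m&ok).astype(np.uint8); k,l,st,ce=cv2.connectedComponentsWithStats(m)
        for i in range(1,k):
            if st[i,4]>25:
                q=P[l==i]; print(n,name,st[i,4],ce[i].round(1),'med',np.median(q,0).round(4),'lo',np.percentile(q,3,axis=0).round(4),'hi',np.percentile(q,97,axis=0).round(4))
    reg=(P[...,0]>.2)&(P[...,0]<.8)&(abs(P[...,1])<.7)
    rep('blue',(H>100)&(H<125)&(S>150)&(V>80)&reg&(z<.05))
    rep('red',((H<4)|(H>176))&(S>170)&(V>100)&reg&(z<.05))
    rep('orange',(H>5)&(H<16)&(S>200)&(V>120)&reg&(z>.05))
    rep('orangetop',(H>5)&(H<16)&(S>200)&(V>120)&reg&(z>.15))
    rep('holdertop',(z>.07)&(z<.084)&(V<110)&reg&~((H>35)&(H<95)))
    rep('green',(H>40)&(H<90)&(S>100)&reg)
    # gap: depth below slat tops
    rep('gap',(z<.0165)&(z>.008)&(V<110)&reg&(P[...,0]>.3)&(P[...,0]<.62)&(P[...,1]<.3))
    rep('brush',(z>.055)&(z<.075)&reg&(H<18)&(S>90)&(P[...,0]>.3))
E
python3 m.py
```

```text
scene blue 40 [252.3 162.6] med [ 0.4665 -0.1092  0.0225] lo [ 0.4577 -0.1165  0.0201] hi [ 0.4758 -0.1019  0.0251]
scene blue 40 [248.6 172.8] med [ 0.5007 -0.1075  0.0224] lo [ 0.4928 -0.1152  0.0198] hi [ 0.5093 -0.1005  0.0255]
scene red 34 [307.6 170. ] med [0.4603 0.0347 0.0227] lo [0.4522 0.0283 0.0192] hi [0.47   0.0416 0.0265]
scene red 35 [304.9 180.7] med [0.4948 0.036  0.0228] lo [0.4861 0.0296 0.0193] hi [0.5025 0.043  0.0249]
scene orange 110 [370.7 175.5] med [0.5534 0.1973 0.1577] lo [0.5389 0.1884 0.1417] hi [0.5573 0.206  0.1611]
scene orange 33 [369.2 184.7] med [0.5555 0.1967 0.1285] lo [0.5534 0.188  0.1212] hi [0.557  0.2055 0.1347]
scene orange 31 [369.  189.9] med [0.5556 0.1982 0.11  ] lo [0.5486 0.1893 0.1031] hi [0.5567 0.2066 0.1155]
scene orange 237 [461.3 197.2] med [0.5841 0.3794 0.1767] lo [0.5653 0.3679 0.1542] hi [0.5914 0.3923 0.18  ]
scene orange 39 [367.9 195.3] med [0.5557 0.1976 0.09  ] lo [0.5526 0.1886 0.0823] hi [0.5573 0.2061 0.0984]
scene orange 65 [455.7 210.1] med [0.5878 0.3783 0.1364] lo [0.5841 0.3674 0.1274] hi [0.5916 0.3888 0.1441]

[... 2530 characters left out ...]
 [0.5824 0.3718 0.0837]
top holdertop 1301 [243.5 218.8] med [0.5404 0.1908 0.0786] lo [0.5121 0.1624 0.0755] hi [0.5776 0.2285 0.0816]
top green 3701 [488.7 208. ] med [ 0.5682 -0.25    0.0567] lo [ 0.5153 -0.3052  0.0535] hi [ 0.6222 -0.194   0.0597]
top green 217 [383.4 287.3] med [ 0.4242 -0.0602  0.0416] lo [ 0.4118 -0.0788  0.0382] hi [ 0.4369 -0.0349  0.0449]
top gap 2013 [370.1 255.8] med [ 0.4807 -0.0392  0.0127] lo [ 0.466  -0.3578  0.0097] hi [0.4968 0.28   0.0157]
top brush 2219 [361.4 195.9] med [ 0.5876 -0.0154  0.0663] lo [ 0.5646 -0.0856  0.061 ] hi [0.6115 0.0533 0.0694]
top brush 26 [263.  222.4] med [0.5386 0.1605 0.0656] lo [0.519  0.1594 0.0564] hi [0.5607 0.1618 0.0746]
```

```bash
cat >> h.py <<'E'
def plan(pos,rpy,n,grip,start=None):
    o=get_obs(); p,Rm=(o['ee_pos'],R.from_euler('xyz',o['eef_rot'])) if start is None else (np.array(start[0]),R.from_euler('xyz',start[1]))
    T=R.from_euler('xyz',rpy); p0=p.copy(); rv=(Rm.inv()*T).as_rotvec(); R0=Rm; rows=[]
    for i in range(1,n+1):
        f=i/n; g=p0+(np.array(pos)-p0)*f
        s=(Rm.inv().apply(g-p)/.03).round(2); w=((Rm.inv()*R0*R.from_rotvec(rv*f)).as_rotvec()/.12).round(2)
        rows.append([(s+0).tolist(),(w+0).tolist(),grip]); p=p+Rm.apply(s*.03); Rm=Rm*R.from_rotvec(w*.12)
    print(str(rows).replace(' ','').replace('.0,',',').replace('.0]',']'), 'end',p.round(4),Rm.as_euler('xyz').round(3))
E
python3 -c "
from h import *
import math
plan([.52,.197,.26],[math.pi,0,3.14],16,1)
c=np.load('last_top.npz');cv2.imwrite('pics/c.png',cv2.resize(c['pixels'][195:245,215:275,::-1],None,fx=8,fy=8,interpolation=cv2.INTER_CUBIC))"
```

```text
[[[-0.79,-0.3,-0.11],[0,0,-0.24],1],[[-0.79,-0.32,-0.12],[0,0,-0.23],1],[[-0.77,-0.35,-0.11],[0,0,-0.24],1],[[-0.76,-0.36,-0.12],[0,0,-0.24],1],[[-0.76,-0.39,-0.11],[0,0,-0.23],1],[[-0.74,-0.41,-0.12],[0,0,-0.24],1],[[-0.73,-0.43,-0.11],[0,0,-0.24],1],[[-0.71,-0.45,-0.12],[0,0,-0.23],1],[[-0.71,-0.47,-0.11],[0,0,-0.24],1],[[-0.69,-0.49,-0.11],[0,0,-0.24],1],[[-0.67,-0.51,-0.12],[-0.01,0,-0.23],1],[[-0.67,-0.53,-0.11],[0,0,-0.24],1],[[-0.64,-0.55,-0.12],[0,0,-0.24],1],[[-0.63,-0.57,-0.11],[0,0,-0.23],1],[[-0.62,-0.58,-0.12],[0,0,-0.24],1],[[-0.59,-0.6,-0.11],[0,0,-0.24],1]] end [0.5199 0.197  0.2599] [ 3.141 -0.     3.141]
```

View pics/c.png

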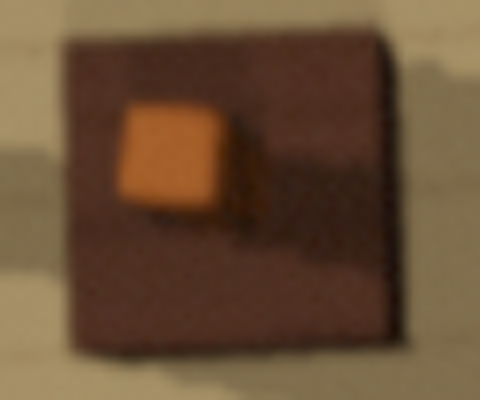

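The crop shows the orange handle's top at about (170,155), turned roughly 4° clockwise. The holder block is turned about 2° the other way.

{"fn": "send_rows", "kwargs": {"motion": [[[-0.8,-0.3,-0.1],[0,0,-0.24],1],[[-0.8,-0.3,-0.1],[0,0,-0.24],1],[[-0.8,-0.35,-0.1],[0,0,-0.24],1],[[-0.8,-0.35,-0.1],[0,0,-0.24],1],[[-0.75,-0.4,-0.1],[0,0,-0.24],1],[[-0.75,-0.4,-0.1],[0,0,-0.24],1],[[-0.7,-0.45,-0.1],[0,0,-0.24],1],[[-0.7,-0.45,-0.1],[0,0,-0.24],1],[[-0.7,-0.5,-0.1],[0,0,-0.24],1],[[-0.7,-0.5,-0.1],[0,0,-0.24],1],[[-0.65,-0.5,-0.1],[0,0,-0.24],1],[[-0.65,-0.5,-0.1],[0,0,-0.24],1]]}}

```text
time_s: 1.3
ee_pos: [0.4519, 0.2706, 0.2413]
eef_rot: [-3.141, -0.001, 3.033]
force: [-0.8, 0.1, 0.4]
grip_width: 0.0939
grip_force: 0.0
```

{"fn": "send_rows", "kwargs": {"motion": [[[-0.6,-0.55,-0.1],[0,0,-0.24],1],[[-0.6,-0.55,-0.1],[0,0,-0.24],1],[[-0.6,-0.6,-0.1],[0,0,-0.24],1],[[-0.6,-0.6,-0.1],[0,0,-0.24],1],[[0,0,0],[0,0,0],1]]}}

```text
time_s: 1.8
ee_pos: [0.52, 0.1961, 0.2532]
eef_rot: [-3.141, -0.0, -3.138]
force: [0.0, 0.3, 0.6]
grip_width: 0.0939
grip_force: 0.0
```

```bash
python3 - <<'E'
from h import *
c=cam('wrist'); cv2.imwrite('pics/w1.png',c['pixels'][:,:,::-1]); M=cv2.Rodrigues(np.array(c['rvec']))[0]; print('cam',-M.T@c['tvec'])
o=get_obs();print(o['time_s'],o['ee_pos'],o['eef_rot'])
P=pts(c);H,S,V=np.moveaxis(cv2.cvtColor(c['pixels'],cv2.COLOR_RGB2HSV).astype(int),-1,0)
m=(H>5)&(H<17)&(S>180)&(V>90)&(P[...,2]>.15)&(c['depth']>0)
k,l,st,ce=cv2.connectedComponentsWithStats(m.astype(np.uint8))
for i in range(1,k):
    if st[i,4]>60:
        q=P[l==i]; print(st[i],ce[i],np.median(q[:,2])); q=q[q[:,2]>np.median(q[:,2])-.003]; print(cv2.minAreaRect((q[:,:2]*1000).astype(np.float32)))
E
```

```text
cam [0.43801679 0.19533087 0.43263026]
1.85 [0.51908306 0.19715959 0.25300182] [-3.14139455e+00 -7.34136588e-04 -3.13863993e+00]
[311 222  24  24 512] [322.61328125 233.75195312] 0.1579532822570514
((544.5928344726562, 196.28099060058594), (18.909852981567383, 19.51649284362793), 89.60401916503906)
[534 259  42  36 973] [554.57142857 276.62384378] 0.17676194147147825
((573.2021484375, 379.8512878417969), (25.55362319946289, 25.3148136138916), 71.12060546875)
[292 382  29  18 260] [306.22307692 394.71153846] 0.17594278585182577
((689.03564453125, 182.26161193847656), (24.677139282226562, 7.672175884246826), 89.33158874511719)
```

View pics/w1.png

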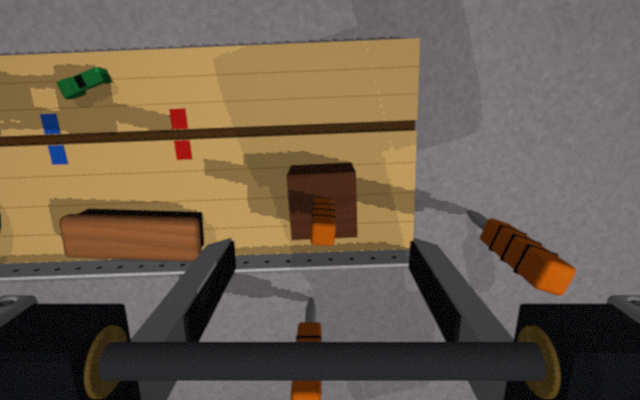

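The wrist view shows the handle top at (322,234), with the red mark at (180,134), blue at (54,140) and the holder around (322,200). The small scraper's centre is near (0.5455, 0.1965), its top at 0.158, square to the gripper. I'll descend and grip.

{"fn": "send_rows", "kwargs": {"motion": [[[-0.44,0,0],[0,0,0],1],[[-0.44,0,0],[0,0,0],1],[[0,0,0.8],[0,0,0],1],[[0,0,0.8],[0,0,0],1],[[0,0,0.8],[0,0,0],1],[[0,0,0.8],[0,0,0],1],[[0,0,0.8],[0,0,0],1],[[0,0,0.6],[0,0,0],1],[[0,0,0.5],[0,0,0],1],[[0,0,0],[0,0,0],1],[[0,0,0],[0,0,0],1]]}}

```text
time_s: 2.95
ee_pos: [0.5451, 0.1985, 0.1009]
eef_rot: [3.141, 0.0, -3.136]
force: [-0.4, 0.2, 1.2]
grip_width: 0.094
grip_force: 0.0
```

{"fn": "send_rows", "kwargs": {"motion": [[[0,0,0],[0,0,0],-1],[[0,0,0],[0,0,0],-1],[[0,0,0],[0,0,0],-1],[[0,0,0],[0,0,0],-1],[[0,0,0],[0,0,0],-1],[[0,0,0],[0,0,0],-1],[[0,0,0],[0,0,0],-1],[[0,0,0],[0,0,0],-1],[[0,0,0],[0,0,0],-1],[[0,0,0],[0,0,0],-1]], "squeeze": 25}}

```text
time_s: 3.95
ee_pos: [0.5451, 0.1981, 0.1004]
eef_rot: [-3.142, 0.0, -3.137]
force: [0.6, 0.3, 0.8]
grip_width: 0.0195
grip_force: 24.9
```

{"fn": "send_rows", "kwargs": {"motion": [[[0,0,-0.2],[0,0,0],-1],[[0,0,-0.3],[0,0,0],-1],[[0,0,-0.3],[0,0,0],-1],[[0,0,-0.3],[0,0,0],-1],[[0,0,-0.4],[0,0,0],-1],[[0,0,-0.4],[0,0,0],-1],[[0,0,-0.4],[0,0,0],-1],[[0,0,-0.4],[0,0,0],-1],[[0,0,-0.3],[0,0,0],-1],[[0,0,0],[0,0,0],-1],[[0,0,0],[0,0,0],-1]]}}

```text
time_s: 5.05
ee_pos: [0.545, 0.1981, 0.1902]
eef_rot: [-3.142, -0.0, -3.137]
force: [-0.4, 0.1, -0.6]
grip_width: 0.02
grip_force: 24.9
```

```bash
python3 - <<'E'
from h import *
o=get_obs();print(o['time_s'],o['ee_pos'],o['eef_rot'],o['grip_width'])
c=cam('scene');P=pts(c)
e=o['ee_pos']; m=(abs(P[...,0]-e[0])<.05)&(abs(P[...,1]-e[1])<.05)&(P[...,2]<e[2]+.01)&(P[...,2]>.085)&(c['depth']>0)
q=P[m]; 
for a in np.arange(.09,.21,.01):
    s=q[(q[:,2]>=a)&(q[:,2]<a+.01)]
    if len(s): print(round(a,2),len(s),np.median(s,0).round(4),np.ptp(s,0).round(3))
cv2.imwrite('pics/s2.png',cv2.resize(c['pixels'][80:230,280:480,::-1],None,fx=4,fy=4,interpolation=cv2.INTER_CUBIC))
c=cam('wrist');cv2.imwrite('pics/w2.png',c['pixels'][:,:,::-1])
E
```

```text
5.05 [0.54499568 0.19805516 0.19019008] [-3.14152757e+00 -3.20914392e-04 -3.13657216e+00] 0.020038641973989062
0.11 1 [0.5465 0.196  0.1196] [0. 0. 0.]
0.12 7 [0.5477 0.1982 0.1251] [0.005 0.006 0.005]
0.13 11 [0.5493 0.1992 0.1366] [0.005 0.008 0.009]
0.14 16 [0.5496 0.1976 0.1461] [0.008 0.01  0.009]
0.15 13 [0.5495 0.198  0.1554] [0.004 0.009 0.01 ]
0.16 5 [0.5509 0.1972 0.1627] [0.003 0.006 0.006]
0.17 24 [0.5553 0.1991 0.1752] [0.011 0.02  0.009]
0.18 32 [0.5555 0.1982 0.1845] [0.005 0.018 0.01 ]
0.19 55 [0.5545 0.1993 0.1964] [0.008 0.04  0.01 ]
0.2 2 [0.5557 0.1957 0.2001] [0.001 0.006 0.   ]
```

View pics/s2.png

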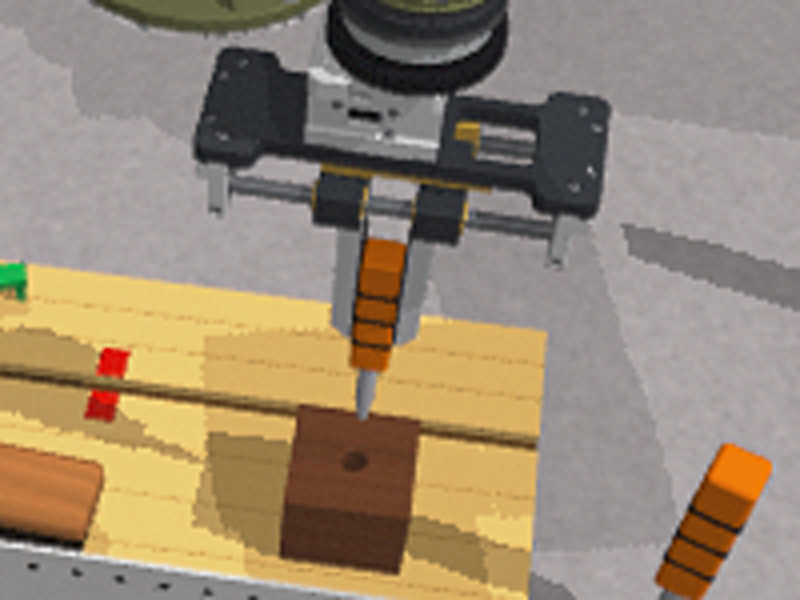

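View pics/w2.png

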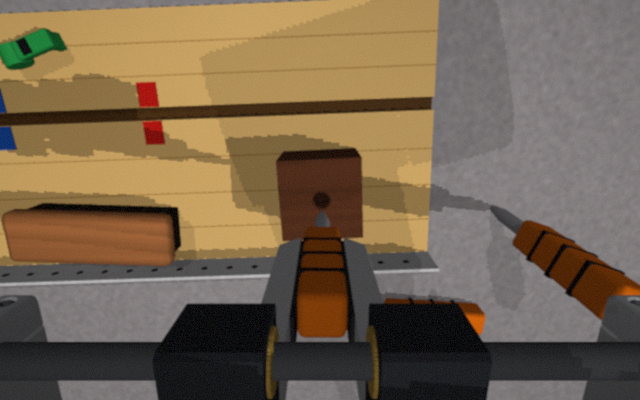

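The tip hangs at about (363,415) in the scene crop, upright and clear above the hole. The wrist view agrees, with the tip at (322,215). The scraper axis matches the TCP x/y, and the tip is about 72 mm below the TCP.

{"fn": "send_rows", "kwargs": {"motion": [[[0.1,-0.4,0],[0,0,0],-1],[[0.2,-0.9,0],[0,0,0],-1],[[0.2,-1,0],[0,0,0],-1],[[0.2,-1,0],[0,0,0],-1],[[0.2,-1,0],[0,0,0],-1],[[0.2,-1,0],[0,0,0],-1],[[0.2,-1,0],[0,0,0],-1],[[0.2,-1,0],[0,0,0],-1],[[0.2,-1,0],[0,0,0],-1],[[0.2,-0.9,0],[0,0,0],-1],[[0.1,-0.7,0],[0,0,0],-1],[[0.1,-0.3,0],[0,0,0],-1]]}}

```text
time_s: 6.35
ee_pos: [0.4828, -0.1101, 0.1902]
eef_rot: [-3.141, -0.0, -3.138]
force: [-0.6, 1.3, -1.3]
grip_width: 0.0198
grip_force: 24.9
```

{"fn": "send_rows", "kwargs": {"motion": [[[0,0,0.3],[0,0,0],-1],[[0,0,0.5],[0,0,0],-1],[[0,0,0.5],[0,0,0],-1],[[0,0,0.4],[0,0,0],-1],[[0,0,0.3],[0,0,0],-1],[[0,0,0],[0,0,0],-1],[[0,0,0],[0,0,0],-1]]}}

```text
time_s: 7.05
ee_pos: [0.4838, -0.1081, 0.1306]
eef_rot: [-3.142, 0.0, -3.136]
force: [-0.6, -0.5, -0.9]
grip_width: 0.0203
grip_force: 24.9
```

```bash
python3 - <<'E'
from h import *
o=get_obs();print(o['time_s'],o['ee_pos'],o['eef_rot'],o['grip_width'],o['force'])
e=o['ee_pos']
for n in('scene','wrist','top'):
    c=cam(n);P=pts(c);hsv=cv2.cvtColor(c['pixels'],cv2.COLOR_RGB2HSV).astype(int);H,S,V=np.moveaxis(hsv,-1,0);z=P[...,2]
    if n!='top':
        m=(abs(P[...,0]-e[0])<.03)&(abs(P[...,1]-e[1])<.03)&(z<e[2]-.02)&(z>.035)
        q=P[m]
        for a in np.arange(.05,.12,.01):
            s=q[(q[:,2]>=a)&(q[:,2]<a+.01)]
            if len(s): print(n,round(a,2),len(s),np.median(s,0).round(4),np.ptp(s,0).round(3))
    g=(c['depth']>0)&(z<.04)&(abs(P[...,0]-.48)<.06)&(abs(P[...,1])<.3)
    for nm,m in(('blue',g&(H>100)&(H<125)&(S>150)&(V>80)),('red',g&((H<4)|(H>176))&(S>170)&(V>100))):
        k,l,st,ce=cv2.connectedComponentsWithStats(m.astype(np.uint8))
        for i in range(1,k):
            if st[i,4]>25: print(n,nm,st[i,4],P[l==i].mean(0).round(4))
    gp=P[g&(z<.0165)&(z>.006)&(V<120)]
    if len(gp)>30: print(n,'gap x=a*y+b',np.polyfit(gp[:,1],gp[:,0],1).round(4),len(gp))
c=np.load('last_wrist.npz');cv2.imwrite('pics/w3.png',c['pixels'][:,:,::-1])
E
```

```text
7.05 [ 0.48382579 -0.10807849  0.13064925] [-3.14155273e+00  1.89810157e-04 -3.13632193e+00] 0.020263866044720264 [-0.60923394 -0.5101605  -0.88819994]
scene 0.06 4 [ 0.4867 -0.1067  0.0654] [0.004 0.004 0.008]
scene 0.07 11 [ 0.489  -0.1054  0.0758] [0.006 0.007 0.009]
scene 0.08 11 [ 0.4885 -0.1057  0.0855] [0.007 0.008 0.01 ]
scene 0.09 12 [ 0.4891 -0.1056  0.0958] [0.008 0.007 0.008]
scene 0.1 6 [ 0.4883 -0.1071  0.1012] [0.006 0.011 0.009]
scene 0.11 1 [ 0.4934 -0.1055  0.1105] [0. 0. 0.]
scene blue 40 [ 0.4669 -0.109   0.0227]
scene blue 40 [ 0.501  -0.1077  0.0227]
scene red 33 [0.4596 0.0344 0.0225]
scene red 37 [0.4944 0.0366 0.0225]
scene gap x=a*y+b [-0.0427  0.4757] 249
wrist 0.06 15 [ 0.4812 -0.1093  0.0653] [0.002 0.005 0.009]
wrist 0.07 46 [ 0.4797 -0.1093  0.0767] [0.003 0.009 0.01 ]
wrist 0.08 68 [ 0.4797 -0.1089  0.0851] [0.006 0.009 0.01 ]
wrist 0.09 41 [ 0.4793 -0.1086  0.093 ] [0.003 0.008 0.007]
wrist blue 491 [ 0.4661 -0.1092  0.0212]
wrist blue 172 [ 0.4956 -0.1069  0.0213]
wrist red 498 [0.4599 0.0347 0.0214]
wrist red 440 [0.4944 0.0362 0.0214]
wrist gap x=a*y+b [-0.0425  0.4806] 6710
top blue 65 [ 0.501  -0.1072  0.0215]
top blue 30 [ 0.471  -0.1084  0.0216]
top red 75 [0.4943 0.036  0.0215]
top red 75 [0.4605 0.0344 0.0216]
top gap x=a*y+b [-0.041   0.4793] 1151
```

View pics/w3.png

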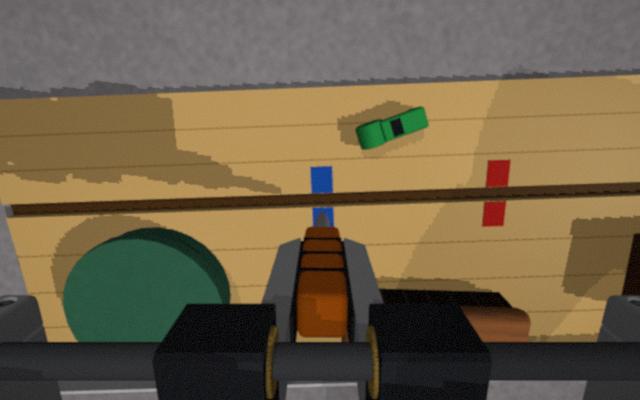

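The wrist view shows the tip at (322,222), in line above the blue mark (322,195) and on the gap line. Estimated stem centre is (0.484, -0.108), gap centre 0.4838 at blue and about 0.477 at red. I'll lower slowly.

{"fn": "send_rows", "kwargs": {"motion": [[[0,0,0.2],[0,0,0],-1],[[0,0,0.3],[0,0,0],-1],[[0,0,0.2],[0,0,0],-1],[[0,0,0.2],[0,0,0],-1],[[0,0,0.1],[0,0,0],-1],[[0,0,0.1],[0,0,0],-1],[[0,0,0.1],[0,0,0],-1],[[0,0,0.1],[0,0,0],-1],[[0,0,0.1],[0,0,0],-1],[[0,0,0],[0,0,0],-1],[[0,0,0],[0,0,0],-1]]}}

```text
time_s: 8.3
ee_pos: [0.4837, -0.1083, 0.0885]
eef_rot: [3.142, 0.0, -3.137]
force: [-0.7, 0.1, -1.5]
grip_width: 0.0201
grip_force: 24.9
```

```bash
python3 - <<'E'
from h import *
import time
o=get_obs();print(o['time_s'],o['ee_pos'],o['eef_rot'],o['grip_width'],o['force'],o['moment'])
E
```

```text
8.3 [ 0.48366748 -0.10825526  0.08847736] [ 3.14157723e+00  1.46432369e-05 -3.13663035e+00] 0.020084394830640572 [-0.70717364  0.1494194  -1.45654087] [ 0.01035608 -0.00999052 -0.02710995]
```

{"fn": "send_rows", "kwargs": {"motion": [[[0,0,0.03],[0,0,0],-1],[[0,0,0.03],[0,0,0],-1],[[0,0,0],[0,0,0],-1]]}}

```text
time_s: 8.6
ee_pos: [0.4836, -0.1082, 0.0866]
eef_rot: [-3.142, -0.0, -3.137]
force: [-0.4, -0.5, -0.3]
grip_width: 0.02
grip_force: 24.9
```

{"fn": "send_rows", "kwargs": {"motion": [[[0,0,0.03],[0,0,0],-1],[[0,0,0.02],[0,0,0],-1],[[0,0,0],[0,0,0],-1]]}}

```text
time_s: 8.9
ee_pos: [0.4836, -0.1082, 0.0851]
eef_rot: [3.142, -0.0, -3.137]
force: [-1.5, -0.1, -1.0]
grip_width: 0.0204
grip_force: 24.9
```

{"fn": "send_rows", "kwargs": {"motion": [[[0,0,0.03],[0,0,0],-1],[[0,0,0],[0,0,0],-1]]}}

```text
time_s: 9.1
ee_pos: [0.4837, -0.1083, 0.0843]
eef_rot: [-3.142, 0.0, -3.137]
force: [0.0, -1.1, 0.4]
grip_width: 0.0199
grip_force: 24.9
```

{"fn": "send_rows", "kwargs": {"motion": [[[0,0,0.03],[0,0,0],-1],[[0,0,0],[0,0,0],-1]]}}

```text
time_s: 9.3
ee_pos: [0.4839, -0.1083, 0.084]
eef_rot: [-3.141, 0.001, -3.137]
force: [-2.3, 0.7, 9.0]
grip_width: 0.0197
grip_force: 24.9
```

The floor is felt at TCP 0.084, which confirms the tip height. I'll raise 2.5 mm and stroke toward red (+y).

{"fn": "send_rows", "kwargs": {"motion": [[[0,0,-0.05],[0,0,0],-1],[[0,0,-0.04],[0,0,0],-1],[[0,0,0],[0,0,0],-1],[[0,0,0],[0,0,0],-1]]}}

```text
time_s: 9.7
ee_pos: [0.4836, -0.1082, 0.0859]
eef_rot: [3.142, -0.0, -3.137]
force: [-0.3, 0.0, -1.1]
grip_width: 0.0198
grip_force: 24.9
```

{"fn": "send_rows", "kwargs": {"motion": [[[0,0.1,0],[0,0,0],-1],[[0.01,0.1,0],[0,0,0],-1],[[0,0.1,0],[0,0,0],-1],[[0.01,0.1,0],[0,0,0],-1],[[0,0.1,0],[0,0,0],-1],[[0.01,0.1,0],[0,0,0],-1],[[0,0.1,0],[0,0,0],-1],[[0.01,0.1,0],[0,0,0],-1],[[0,0.1,0],[0,0,0],-1],[[0.01,0.1,0],[0,0,0],-1],[[0,0.1,0],[0,0,0],-1],[[0,0.1,0],[0,0,0],-1]]}}

```text
time_s: 10.9
ee_pos: [0.482, -0.072, 0.0861]
eef_rot: [-3.142, 0.0, -3.137]
force: [0.0, -0.3, -0.8]
grip_width: 0.0199
grip_force: 24.9
```

{"fn": "send_rows", "kwargs": {"motion": [[[0,0.1,0],[0,0,0],-1],[[0.01,0.1,0],[0,0,0],-1],[[0,0.1,0],[0,0,0],-1],[[0.01,0.1,0],[0,0,0],-1],[[0,0.1,0],[0,0,0],-1],[[0.01,0.1,0],[0,0,0],-1],[[0,0.1,0],[0,0,0],-1],[[0.01,0.1,0],[0,0,0],-1],[[0,0.1,0],[0,0,0],-1],[[0.01,0.1,0],[0,0,0],-1],[[0,0.1,0],[0,0,0],-1],[[0,0.1,0],[0,0,0],-1]]}}

```text
time_s: 12.1
ee_pos: [0.4803, -0.036, 0.086]
eef_rot: [-3.142, 0.0, -3.137]
force: [-0.1, 0.1, -1.4]
grip_width: 0.0201
grip_force: 24.9
```

{"fn": "send_rows", "kwargs": {"motion": [[[0,0.1,0],[0,0,0],-1],[[0.01,0.1,0],[0,0,0],-1],[[0,0.1,0],[0,0,0],-1],[[0.01,0.1,0],[0,0,0],-1],[[0,0.1,0],[0,0,0],-1],[[0.01,0.1,0],[0,0,0],-1],[[0,0.1,0],[0,0,0],-1],[[0.01,0.1,0],[0,0,0],-1],[[0,0.1,0],[0,0,0],-1],[[0.01,0.1,0],[0,0,0],-1],[[0,0.1,0],[0,0,0],-1],[[0,0.1,0],[0,0,0],-1]]}}

```text
time_s: 13.3
ee_pos: [0.4786, -0.0, 0.0861]
eef_rot: [3.142, 0.0, -3.137]
force: [-1.1, -0.2, 0.1]
grip_width: 0.0199
grip_force: 24.9
```

{"fn": "send_rows", "kwargs": {"motion": [[[0,0.1,0],[0,0,0],-1],[[0.01,0.1,0],[0,0,0],-1],[[0,0.1,0],[0,0,0],-1],[[0.01,0.1,0],[0,0,0],-1],[[0,0.1,0],[0,0,0],-1],[[0.01,0.1,0],[0,0,0],-1],[[0,0.1,0],[0,0,0],-1],[[0.01,0.1,0],[0,0,0],-1],[[0,0.1,0],[0,0,0],-1],[[0.01,0.1,0],[0,0,0],-1],[[0,0.1,0],[0,0,0],-1],[[0,0.08,0],[0,0,0],-1]]}}

```text
time_s: 14.5
ee_pos: [0.4769, 0.0354, 0.086]
eef_rot: [-3.142, 0.0, -3.136]
force: [0.4, -0.4, -0.3]
grip_width: 0.0196
grip_force: 24.9
```

{"fn": "send_rows", "kwargs": {"motion": [[[0,0,0],[0,0,0],-1],[[0,0,0],[0,0,0],-1],[[0,0,0],[0,0,0],-1],[[0,0,0],[0,0,0],-1]]}}

```text
time_s: 14.9
ee_pos: [0.4769, 0.035, 0.0861]
eef_rot: [-3.142, 0.0, -3.137]
force: [-0.4, 0.1, -0.5]
grip_width: 0.0202
grip_force: 24.9
```

{"fn": "send_rows", "kwargs": {"motion": [[[0,0,-0.1],[0,0,0],-1],[[0,0,-0.1],[0,0,0],-1],[[0,0,-0.2],[0,0,0],-1],[[0,0,-0.2],[0,0,0],-1],[[0,0,-0.4],[0,0,0],-1],[[0,0,-0.6],[0,0,0],-1],[[0,0,-0.8],[0,0,0],-1],[[0,0,-0.8],[0,0,0],-1],[[0,0,-0.8],[0,0,0],-1],[[0,0,-0.8],[0,0,0],-1],[[0,0,-0.8],[0,0,0],-1],[[0,0,-0.8],[0,0,0],-1]]}}

```text
time_s: 16.1
ee_pos: [0.4766, 0.0351, 0.2801]
eef_rot: [-3.142, 0.001, -3.137]
force: [1.0, 0.2, -1.9]
grip_width: 0.0198
grip_force: 24.9
```

{"fn": "send_rows", "kwargs": {"motion": [[[0,0,-0.7],[0,0,0],-1],[[0,0,-0.7],[0,0,0],-1],[[0,0,-0.5],[0,0,0],-1],[[0,0,-0.3],[0,0,0],-1],[[0,0,0],[0,-0.3,0],-1],[[0,0,0],[0,-0.4,0],-1],[[0,0,0],[0,-0.5,0],-1],[[0,0,0],[0,-0.5,0],-1]]}}

```text
time_s: 16.9
ee_pos: [0.4767, 0.0351, 0.3443]
eef_rot: [3.142, 0.206, -3.137]
force: [-0.2, 0.1, -1.9]
grip_width: 0.0196
grip_force: 24.9
```

{"fn": "send_rows", "kwargs": {"motion": [[[0,0,0],[0,-0.5,0],-1],[[0,0,0],[0,-0.5,0],-1],[[0,0,0],[0,-0.5,0],-1],[[0,0,0],[0,-0.5,0],-1],[[0,0,0],[0,-0.5,0],-1],[[0,0,0],[0,-0.5,0],-1],[[0,0,0],[0,-0.5,0],-1],[[0,0,0],[0,-0.5,0],-1],[[0,0,0],[0,-0.4,0],-1],[[0,0,0],[0,-0.3,0],-1],[[0,0,0],[0,-0.14,0],-1]]}}

```text
time_s: 18.0
ee_pos: [0.4764, 0.0352, 0.344]
eef_rot: [-3.142, 0.786, -3.137]
force: [-0.6, 0.2, -0.2]
grip_width: 0.0202
grip_force: 24.9
```

{"fn": "send_rows", "kwargs": {"motion": [[[0,0,0],[0,0,0],-1],[[0,0,0],[0,0,0],-1],[[0,0,0],[0,0,0],-1],[[0,0,0],[0,0,0],-1],[[0,0,0],[0,0,0],-1],[[0,0,0],[0,0,0],-1],[[0,0,0],[0,0,0],-1],[[0,0,0],[0,0,0],-1]]}}

```text
time_s: 18.8
ee_pos: [0.4769, 0.0351, 0.344]
eef_rot: [-3.142, 0.785, -3.137]
force: [0.1, 0.2, -0.7]
grip_width: 0.0198
grip_force: 24.9
```

```bash
python3 - <<'E'
from h import *
o=get_obs();print(o['ee_pos'],o['eef_rot'],abs(o['joint_vel']).max(),o['grip_force'],o['qpos'])
c=cam('scene');cv2.imwrite('pics/s4.png',c['pixels'][:,:,::-1])
E
```

```text
[0.47692597 0.0351236  0.34403467] [-3.14157034  0.78474569 -3.13656172] 0.0016960852247808553 24.945073127746582 [-0.008519   -0.37871002  2.03692723  0.01485084  0.69872975 -1.59175516]
```

View pics/s4.png

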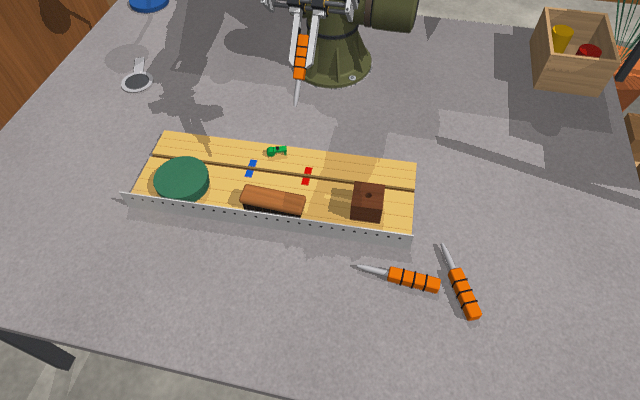

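The scraper is held leaning, with its tip lowest at (296,103). The tin, brush and whistle haven't moved. The two larger scrapers, which were standing on the table, now lie on it at (400,278) and (462,285). Handing in.

```bash
python3 -c "
from h import *
print(hand_in())"
```

```text
the job is handed in; nothing more can be done
None
```

The stroke from blue to red is done and the job is handed in (no verdict came back): the scraper is held still at 45°, tip about 29 cm above the table, tin, brush and whistle looking unmoved, but the two larger scrapers that stood beside the ledge toppled onto the table during the run, cause not checked.

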